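# Load and prime the detergent dosing unit

### The job

Move every detergent cassette from the tight rack into the dosing unit: tip each one forward by its top edge on to the rack's bar so that it can be gripped (never draw it straight up out of its slot), then slide it foot-down into the rail from the rail's open end, the first fully home against the stop and each next one fully home against the one before. When all are in, swing the priming lever to its stop and let it return. Leave the other things on the table where they are.

Things in the scene. Friction and masses are not known exactly. Their poses are not given: they have to be found in the camera images.
- cassette_1: flat white cassette standing in the rack (None if absent). All five are alike: 60 (its x, depth) x 30 (its y, thickness) x 141 (its z, height), 160 g, centre of mass near the middle. Origin: centre of its underside, z up; its -x edge is the spine, facing out of the rack's open front (its -x lies along the rack's -x)
- cassette_2: like cassette_1 (None if absent). From below, all five: foot 30 thick, z 0-8; waist only 16 thick, z 8-18; body 30 thick, z 18-128; all 60 deep. The top 10 mm differ, see cassette_3
- cassette_3: like cassette_1 (None if absent). Top of all five: the front part is a ridge sloping up from z 129 at the spine to z 141 at x = +3, ending in a steep shoulder that faces +x and whose foot is at x = +6; the rear part, x = +6 to +30, is a flat step at z 128, open to rear and sides. Shut fingertips set on the step and drawn towards the spine catch on the shoulder
- cassette_4: like cassette_1 (None if absent). Tipped forward, each pivots on the lower edge of its spine, balances at about 0.4 rad, and beyond that falls on to the rack's bar and stays leaning there by itself at about 0.5 rad; its sides near the top are then free
- cassette_5: like cassette_1 (None if absent)
- rack: steel rack fixed to the table. Origin: underside, midway in y, in x under the middle of the cassettes; open front to its -x. Five slots along y, 38 apart, 34 wide, between 4 mm plates (x = -25 to the back plate at +33, tops at z 106; back plate top z 120); floor z 6. A lip at x = -32 to -37, top z 11, holds the feet; a bar (10 thick, along y) at x = -56, z 50 catches a tipped cassette
- rack_slot1 (a point): middle of the floor of rack slot 1 (slots run from the rack's +y side to its -y side)
- rack_slot2 (a point): middle of the floor of rack slot 2 (slots run from the rack's +y side to its -y side)
- rack_slot3 (a point): middle of the floor of rack slot 3 (slots run from the rack's +y side to its -y side)
- rack_slot4 (a point): middle of the floor of rack slot 4 (slots run from the rack's +y side to its -y side)
- rack_slot5 (a point): middle of the floor of rack slot 5 (slots run from the rack's +y side to its -y side)
- dosing_unit: dosing unit fixed to the table: base plate 110x390x6 with a C-rail along its y. Origin: centre of its underside. Rail from the stop (y = -130) to its open end (y = +115): floor z 6, 34 clear between walls, tops at z 21; lips at z 17-21, only 21 apart, keep a foot from going in or out from above. Lever housing beyond the stop, 64x62, top at z 66
- rail_mouth (a point): middle of the rail floor at the open end; a cassette slides from here along the unit's -y, its 60 mm depth along the rail (spine first or last). In front of it the base plate runs on 80 mm, flush, as a landing, with two guide plates (z 6-21) flaring from 34 to 64 apart over 36 mm
- home_1 (a point): where the origin of the first cassette, against the stop, must be, on the rail floor
- home_2 (a point): where the origin of the second cassette, against the first, must be, on the rail floor
- home_3 (a point): where the origin of the third cassette, against the second, must be, on the rail floor
- home_4 (a point): where the origin of the fourth cassette, against the third, must be, on the rail floor
- lever (a joint): sprung priming lever on the housing, rad: 0 at rest (leaning 0.3 away from the unit's -x side), grows as it is swung towards the unit's -x side (towards the robot), stop at 0.9. The spring pulls it back; about 7 N on the cross bar at the stop
- lever_bar (a point): middle of the lever's black cross bar (14 thick, 62 long along the unit's y), 90 from the pivot, on a 10 mm rod; hook it from behind or hold it
- lever_pivot (a point): pivot of the lever, axis along the unit's y
- milk_pitcher: steel milk jug, 90x127x104, bystander; origin on its underside
- cup: blue cup, 61x89x52, bystander; origin on its underside
- tamper: coffee tamper with a black knob, 58x58x90, bystander; origin on its underside
- canister: white round canister, 74 across, 200 tall, bystander; origin on its underside
Not all that is in view belongs to the job. Leave any black look-alike of the cassette_3 alone.

How it is judged (in metres and radians):
On the way, in this order (a step that is already met when the one before it is completed fails the run):
1. every cassette is upright in the rail, fully home against the stop or the one before ((distance between cassette_1 and home_1 below 0.008 m or distance between cassette_1 and home_2 below 0.008 m or distance between cassette_1 and home_3 below 0.008 m or distance between cassette_1 and home_4 below 0.008 m) and (distance between cassette_2 and home_1 below 0.008 m or distance between cassette_2 and home_2 below 0.008 m or distance between cassette_2 and home_3 below 0.008 m or distance between cassette_2 and home_4 below 0.008 m) and (distance between cassette_3 and home_1 below 0.008 m or distance between cassette_3 and home_2 below 0.008 m or distance between cassette_3 and home_3 below 0.008 m or distance between cassette_3 and home_4 below 0.008 m) and (distance between cassette_4 and home_1 below 0.008 m or distance between cassette_4 and home_2 below 0.008 m or distance between cassette_4 and home_3 below 0.008 m or distance between cassette_4 and home_4 below 0.008 m) and (distance between cassette_5 and home_1 below 0.008 m or distance between cassette_5 and home_2 below 0.008 m or distance between cassette_5 and home_3 below 0.008 m or distance between cassette_5 and home_4 below 0.008 m) and distance between any of cassette_1, cassette_2, cassette_3, cassette_4, cassette_5 and home_1 below 0.008 m and distance between any of cassette_1, cassette_2, cassette_3, cassette_4, cassette_5 and home_2 below 0.008 m and distance between any of cassette_1, cassette_2, cassette_3, cassette_4, cassette_5 and home_3 below 0.008 m and angle between each of cassette_1, cassette_2, cassette_3, cassette_4, cassette_5's own z axis and vertical below 0.08 rad), for 0.2 s.
2. then the priming lever is swung to its stop (value of joint lever above 0.82 rad), for 0.05 s.
At the end, for the whole second after the job is handed in: Every cassette present stands upright (within 0.08 rad) in the rail with its origin within 8 mm of a home point, home_1, home_2 and home_3 all being filled (home_4 too if there are four), at rest; the lever is back below 0.08 rad (all of step 1 and value of joint lever below 0.08 rad and linear speed of each of cassette_1, cassette_2, cassette_3, cassette_4, cassette_5 below 0.02 m/s); the robot touches nothing.
It fails at once if a cassette is drawn straight up out of the rack without being tipped forward ((x of cassette_1 in the frame of rack between -0.04 and 0.04 m and y of cassette_1 in the frame of rack between -0.11 and 0.11 m and z of cassette_1 in the frame of rack between 0.04 and 0.08 m and angle between cassette_1's own z axis and vertical below 0.2 rad) or (x of cassette_2 in the frame of rack between -0.04 and 0.04 m and y of cassette_2 in the frame of rack between -0.11 and 0.11 m and z of cassette_2 in the frame of rack between 0.04 and 0.08 m and angle between cassette_2's own z axis and vertical below 0.2 rad) or (x of cassette_3 in the frame of rack between -0.04 and 0.04 m and y of cassette_3 in the frame of rack between -0.11 and 0.11 m and z of cassette_3 in the frame of rack between 0.04 and 0.08 m and angle between cassette_3's own z axis and vertical below 0.2 rad) or (x of cassette_4 in the frame of rack between -0.04 and 0.04 m and y of cassette_4 in the frame of rack between -0.11 and 0.11 m and z of cassette_4 in the frame of rack between 0.04 and 0.08 m and angle between cassette_4's own z axis and vertical below 0.2 rad) or (x of cassette_5 in the frame of rack between -0.04 and 0.04 m and y of cassette_5 in the frame of rack between -0.11 and 0.11 m and z of cassette_5 in the frame of rack between 0.04 and 0.08 m and angle between cassette_5's own z axis and vertical below 0.2 rad)).
It fails at once if the milk jug, cup, tamper or canister is shifted by more than 4 cm (distance of any of milk_pitcher, cup, tamper, canister from where it was at the start of the episode above 0.04 m).
Of cassette_1, cassette_2, cassette_3, cassette_4, cassette_5 only 3 to 4 are there at a start; the rules pass over those that are not, and their reading is None.
At some moment in a run one of cassette_1, cassette_2, cassette_3, cassette_4, cassette_5 may be knocked a few centimetres aside while the robot is not near it.
It also fails if it takes over 210 s, if anything falls off the work surface, if the arm or the gripper's body presses on something with over 40 N, if the wrist force passes 120 N, or if a joint passes its speed limit or range.

### The arm

A 6-joint arm with a two-finger parallel gripper is mounted at the origin on a cart in front of the work surface, level with it; the furniture and walls round the work are solid. World frame = base frame: x ahead of the robot, y to its left, z up, the work surface at z = 0. Lengths are in m, angles in degrees, forces in N, time in s.
With the tool pointing down it reaches from about 0.325 to 0.85 m from the base axis. Payload 15.5 kg.
Tool frame: the origin (TCP) lies midway between the tips of the shut fingers; the grasp point (between the pads) lies 19 mm behind it; z points along the fingers, y is the line along which they close (so a half turn about z gives the same grasp; the last joint's range is limited). The gripper opens to 91 mm and grips with 3 to 60 N. Pads are 32 mm wide; open, the fingers measure 118 mm over their backs; the gripper's body (76 mm by 178 mm) begins 60 mm behind the grasp point.
Start: joints at [-70.961, 28.281, 77.091, -0, 74.628, -5.472], TCP at [0.259, -0.569, 0.182] pointing down, gripper open.
Joint ranges: [-166.48, 166.48], [-47.26, 123.95], [12.59, 153.08], [-70.14, 250.14], [6.76, 159.57], [-176.63, 176.63]. Speed limits (degrees/s): [108.29, 108.29, 147.25, 172.46, 172.46, 172.46].

### API

Orientations are given as a 3x3 rotation matrix whose columns are the frame's x, y, z axes.
In Python, from bench import ctrl gives the robot as it stands. The module is installed in compiled form; this text tells all that it offers. Calls block until the motion is done:
- ctrl.goto(position, orientation): joint-space move of the TCP to a pose.
- ctrl.move_l(position, vel=0.15, ori=None, contact_N=None): straight line of the TCP; ori=None keeps the orientation; vel is the mean speed in m/s. With contact_N (N) it stops when the force on the tool has changed by that much, and returns True; else False.
- ctrl.movej(angles): joint-space move.
- ctrl.command_gripper(opening): opening from 0.0 (shut) to 1.0 (fully open); the grip force is fixed at half the most; returns when the fingers have stopped.
- ctrl.sleep(seconds).
- ctrl.ik(position, orientation): joint angles nearest the present ones, or None.
- ctrl.read_camera(name): name is "side" or "top"; returns the picture (420x560x3 uint8, blue, green, red); there is no depth.
- ctrl.camera_params(name): a dict with "fx", "fy", "cx", "cy" (pixels), "pose" (4x4, takes a point from camera to world coordinates). Camera axes: x right, y up, looking along -z (the intrinsics and any distortion apply to the point x, -y, -z); pixel columns grow to the right and rows downward; lengths in m; the calibration is good to about 2 mm. A picture is of the moment at which its call begins. camera_params takes no time and is no camera call.
A pose or a line that the arm cannot do raises ctrl.MotionError and nothing moves.
- ctrl.sign_off(): hands the job in; it is judged then, once.
Readings, each from a call of its own:
- ctrl.current_t(): time.
- ctrl.current_q(): joint angles.
- ctrl.current_dq(): joint speeds.
- ctrl.current_effort(): joint torques, N m.
- ctrl.current_tool_pos(): TCP position.
- ctrl.current_eef_rot(): TCP orientation.
- ctrl.current_contact_force(): force on the tool from outside, world axes, zero at the start.
- ctrl.current_wrist_torque(): the same for the moment, N m.
- ctrl.current_grip_width(): opening from 0.0 (shut) to 1.0 (fully open).
- ctrl.current_grasp_force(): force on a finger pad.
Only numpy, scipy, OpenCV 4.12 (cv2) and the standard library are available. Lean on these libraries where they do the work, as an engineer would, in place of code of your own. Each camera call takes 0.05 s, during which the arm holds its last target. There are 200 camera calls.

## Working session

There is one attempt and no reset: what is moved stays moved. The work goes in short steps, each a Python script; the robot and the scene stay as the last script left them, time stands still between calls to the robot, and variables do not carry over. Pictures are saved under pics/ and viewed, at most 14 in all, crops included, and the job is handed in when it is done.

```bash
mkdir -p pics
python3 - <<'E'
from bench import ctrl
import cv2
for n in("side","top"):
    cv2.imwrite(f"pics/{n}0.png",cv2.resize(ctrl.read_camera(n),(800,600),interpolation=cv2.INTER_CUBIC)); print(n,ctrl.camera_params(n))
E
```

```text
side {'fx': 402.4974591575251, 'fy': 402.4974591575251, 'cx': 283.60031953929587, 'cy': 210.2212013430041, 'pose': array([[-0.98865484, -0.09118521,  0.11936025,  0.74404716],
       [ 0.14999722, -0.64115887,  0.75260623,  0.77958187],
       [ 0.00790233,  0.7619715 ,  0.64756235,  0.81780143],
       [ 0.        ,  0.        ,  0.        ,  1.        ]])}
top {'fx': 421.1178340127842, 'fy': 421.1178340127842, 'cx': 279.7065939005836, 'cy': 207.20015066104676, 'pose': array([[-0.00733104,  0.98285207, -0.18424999,  0.43202854],
       [-0.99996935, -0.00669874,  0.00405398, -0.03437869],
       [ 0.00275022,  0.18427406,  0.98287105,  1.11071027],
       [ 0.        ,  0.        ,  0.        ,  1.        ]])}
```

View pics/side0.png

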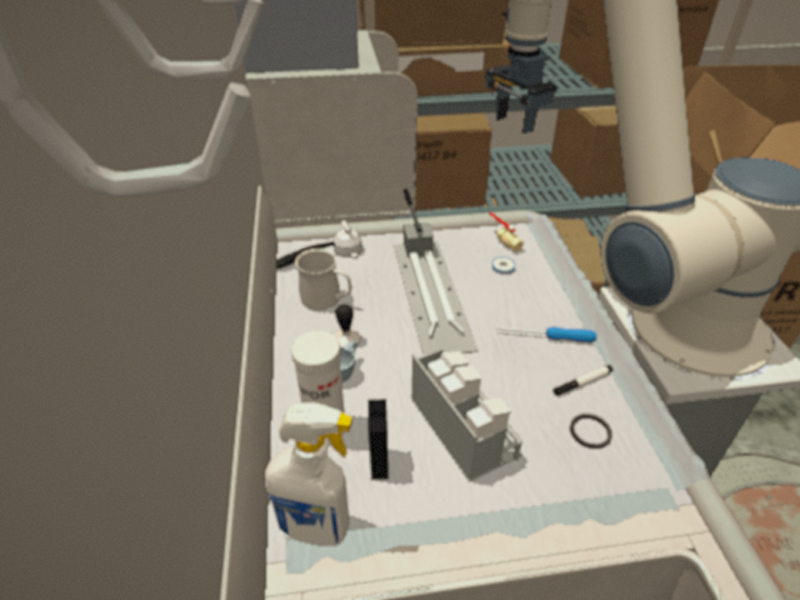

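View pics/top0.png

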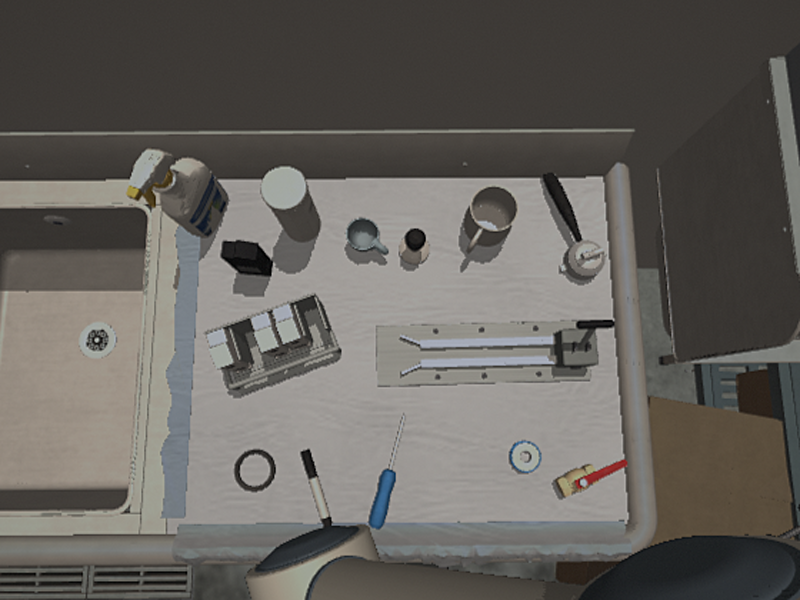

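The top view shows the rack at about (272,345), yawed, with cassettes in slots 1, 3 and 4. The dosing unit is at about (490,350) with its mouth on the left (+y), and the black look-alike is at (245,258). Next I'll take enlarged crops for corner picking.

```bash
cat > crop.py <<'E'
import cv2,numpy as np
def crop(im,c0,r0,w,h,s):
    o=cv2.resize(im[r0:r0+h,c0:c0+w],None,fx=s,fy=s,interpolation=cv2.INTER_CUBIC)
    for k in range(0,w,10): 
        cv2.line(o,(k*s,0),(k*s,6),(0,0,255),1); 
        if k%20==0: cv2.putText(o,str(c0+k),(k*s,16),0,.4,(0,0,255))
    for k in range(0,h,10):
        cv2.line(o,(0,k*s),(6,k*s),(0,0,255),1); cv2.putText(o,str(r0+k),(8,k*s+4),0,.4,(0,0,255))
    return o
E
python3 - <<'E'
from bench import ctrl
from crop import *
t=ctrl.read_camera("top");s=ctrl.read_camera("side")
cv2.imwrite("pics/a.png",crop(t,138,198,108,80,7))
cv2.imwrite("pics/b.png",crop(s,280,240,92,96,6))
u=crop(t,255,215,185,65,4);v=crop(s,270,130,75,120,4)
cv2.imwrite("pics/c.png",u);cv2.imwrite("pics/d.png",v)
E
```

```text
(no output)
```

View pics/a.png

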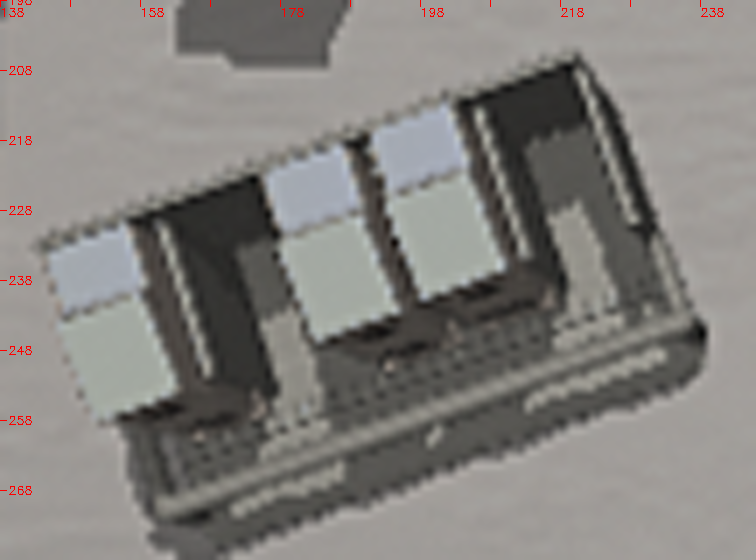

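View pics/b.png

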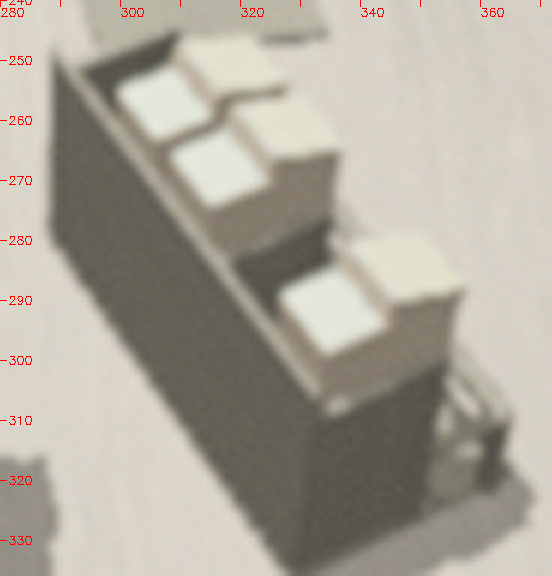

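View pics/c.png

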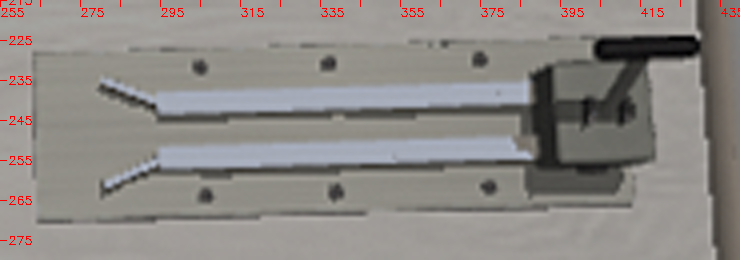

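View pics/d.png

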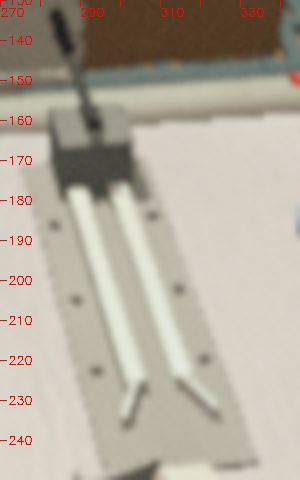

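The crops show the cassettes' tops and rack corners clearly. Rack back corners in the top view are at raw (143.7,232.7) and (220.9,206.6); the rail mouth is at raw about (294,248). Next I fit the poses to both views together.

```bash
cat > fit.py <<'E'
import numpy as np
from bench import ctrl
from scipy.optimize import least_squares
P={n:ctrl.camera_params(n) for n in("side","top")}
def proj(n,X):
    p=P[n];X=np.atleast_2d(X);c=(X-p["pose"][:3,3])@p["pose"][:3,:3]
    return np.c_[p["cx"]+p["fx"]*c[:,0]/-c[:,2],p["cy"]-p["fy"]*c[:,1]/-c[:,2]]
def px(o,s,l): return np.array(o)+(np.array(l,float)+.5)/s-.5
def world(q,L):
    c,s=np.cos(q[2]),np.sin(q[2]);L=np.atleast_2d(L)
    return np.c_[q[0]+c*L[:,0]-s*L[:,1],q[1]+s*L[:,0]+c*L[:,1],q[3]+L[:,2]]
def fit(obs,q0):  # obs: (cam, pixels, local mm)
    f=lambda q:np.concatenate([(proj(n,world(q,np.array(l)/1e3))-p).ravel() for n,p,l in obs])
    r=least_squares(f,q0,loss="soft_l1"); return r.x,f(r.x).reshape(-1,2)
def tri(pt,ps):
    r=least_squares(lambda X:np.r_[(proj("top",X)-pt)[0],(proj("side",X)-ps)[0]],[.5,0,.1]);return r.x,abs(r.fun).max()
E
python3 - <<'E'
from fit import *
np.set_printoptions(precision=4,suppress=True)
A=lambda l:px((138,198),7,l);B=lambda l:px((280,240),6,l);C=lambda l:px((255,215),4,l);D=lambda l:px((270,130),4,l)
def cas(y):return [[30,y+15,134],[30,y-15,134],[3,y+15,147],[3,y-15,147],[-30,y+15,135],[-30,y-15,135]]
obs=[("top",A([[40,243],[580,60]]),[[37,97,120],[37,-97,120]]),
("top",A([[45,250],[130,222],[60,318],[148,292],[107,422],[178,392]]),cas(76)),
("top",A([[265,170],[345,143],[278,240],[358,210],[318,342],[398,310]]),cas(0)),
("top",A([[370,140],[450,100],[388,205],[468,172],[420,300],[505,268]]),cas(-38)),
("side",B([[325,405],[55,60]]),[[37,97,120],[37,-97,120]])]
for y,l in((76,[[325,355],[278,297],[462,290],[415,232]]),(0,[[212,208],[168,152],[338,150],[290,95]]),(-38,[[160,140],[118,88],[285,90]])):
    obs.append(("side",B(l),[cas(y)[i] for i in(0,1,4,5)][:len(l)]))
q,r=fit(obs,[.5,.3,.3,0]);print("rack",q,np.degrees(q[2]));print(r.round(1).tolist())
obs=[("top",C([[33,53],[38,221],[632,205],[157,115],[158,149],[528,104]]),[[55,195,6],[-55,195,6],[-55,-195,6],[10.5,115,21],[-10.5,115,21],[10.5,-130,21]]),
("side",D([[258,463],[147,378],[172,378]]),[[-55,195,6],[10.5,115,21],[-10.5,115,21]])]
q,r=fit(obs,[.5,-.1,0,0]);print("unit",q,np.degrees(q[2]));print(r.round(1).tolist())
print("bar",tri(C([647,47]),D([63,32])))
E
```

```text
rack [ 0.5586  0.1837  0.3482 -0.0041] 19.95057412929788
[[-0.7, -0.1], [-0.5, -1.8], [0.0, 0.1], [0.2, -0.3], [-0.4, 0.6], [-0.5, -0.2], [-1.4, -0.4], [0.9, -0.6], [-0.4, 0.3], [0.3, -0.2], [-0.1, 0.3], [0.9, 0.2], [-0.2, -0.3], [0.6, -0.3], [-0.0, -0.9], [0.6, 0.4], [-0.1, -0.3], [0.7, -0.1], [0.8, -0.0], [0.8, 0.1], [-1.5, -0.6], [-1.2, -1.6], [0.3, 0.3], [0.2, -0.1], [0.7, 0.1], [0.3, 0.2], [-0.1, 0.2], [0.2, 0.6], [1.3, 0.0], [2.0, 0.7], [-0.2, 0.3], [0.1, 0.5], [0.9, -0.7]]
unit [ 0.5329 -0.1898  0.0201 -0.0034] 1.1518387515476134
[[-0.1, 0.1], [-0.5, -0.0], [0.4, -0.1], [-0.1, -0.0], [-0.1, -0.4], [1.1, 0.2], [0.2, -0.2], [-0.3, 0.9], [0.4, 0.1]]
bar (array([ 0.5635, -0.3512,  0.1538]), np.float64(0.6423945985935688))
```

```bash
cat > rob.py <<'E'
import numpy as np,cv2
from bench import ctrl
from scipy.spatial.transform import Rotation as Ro
from crop import crop
RACK=np.array([.5586,.1837,0]);RY=.3482
UNIT=np.array([.5329,-.1898,0]);UY=.0201
S=1; IY=UY-np.pi/2     # cassette yaw in the rail: spine last
def Rc(yaw,t): return Ro.from_euler("zy",[yaw,-t]).as_matrix()
def tool(R): return R@np.diag([-S,S,-1])
def rack(x,y,z): return RACK+Rc(RY,0)@[x,y,z]
def unit(x,y,z): return UNIT+Rc(UY,0)@[x,y,z]
def leaning(y,t,loc):   # TCP and tool for a point loc of the cassette in slot at y tipped by t
    R=Rc(RY,t); return rack(-.030,y,.006)+R@(np.array(loc)+[.030,0,0]),tool(R)
SLOT=[.076,.038,0,-.038,-.076]
def inrail(y,h,x=0,ux=-.006): return unit(x,y-ux,.006+h),tool(Rc(IY,0))
def go(pr,vel=.2,c=None): return ctrl.move_l(pr[0],vel=vel,ori=pr[1],contact_N=c)
def st(m): print(m,"t%.1f"%ctrl.current_t(),"tcp",np.round(ctrl.current_tool_pos(),4),"F",np.round(ctrl.current_contact_force(),1),"w%.3f"%ctrl.current_grip_width())
def snap(name,*boxes):
    for i,(cam,*b) in enumerate(boxes): cv2.imwrite(f"pics/{name}{i}.png",crop(ctrl.read_camera(cam),*b))
E
python3 - <<'E'
import rob;from rob import *
for s in(1,-1):
    rob.S=s
    for sl in(0,2,3):
        y=SLOT[sl]
        for n,pr in(("step",leaning(y,0,[.024,0,.16])),("stepL",leaning(y,.46,[.024,0,.128])),("grip",leaning(y,.47,[-.006,0,.095])),("out",leaning(y,.47,[-.006,0,.195]))):
            q=ctrl.ik(*pr);print(s,sl,n,None if q is None else np.round(q,0))
    for iy in(UY-np.pi/2,UY+np.pi/2):
        rob.IY=iy
        for yy in(.165,-.1):
            q=ctrl.ik(*inrail(yy,.11));print(s,iy,yy,None if q is None else np.round(q,0))
E
```

```text
1 0 step [ 20.  28.  80.  -0.  72. -90.]
1 0 stepL [ 31.  18. 111. -27.  30. -58.]
1 0 grip [ 31.  22. 116. -37.  22. -47.]
1 0 out [ 35.  10. 114. -26.  36. -57.]
1 2 step [ 13.  28.  80.  -0.  72. -97.]
1 2 stepL [ 20.  17. 113. -20.  26. -73.]
1 2 grip [ 20.  21. 118. -31.  17. -63.]
1 2 out [ 22.   8. 116. -19.  32. -74.]
1 3 step [   9.   28.   80.   -0.   72. -101.]
1 3 stepL [ 15.  17. 114. -16.  25. -82.]
1 3 grip [ 14.  21. 119. -24.  15. -74.]
1 3 out [ 16.   8. 117. -14.  30. -84.]
1 -1.5506963267948966 0.165 [ -8.  25.  95.  -0.  60. -10.]
1 -1.5506963267948966 -0.1 [-34.  31.  84.  -0.  65. -35.]
1 1.5908963267948966 0.165 [ -8.  25.  95.  -0.  60. 170.]
1 1.5908963267948966 -0.1 [-34.  31.  84.  -0.  65. 145.]
-1 0 step [20. 28. 80. -0. 72. 90.]
-1 0 stepL [ 31.  18. 111. -27.  30. 122.]
-1 0 grip [ 31.  22. 116. -37.  22. 133.]
-1 0 out [ 35.  10. 114. -26.  36. 123.]
-1 2 step [13. 28. 80. -0. 72. 83.]
-1 2 stepL [ 20.  17. 113. -20.  26. 107.]
-1 2 grip [ 20.  21. 118. -31.  17. 117.]
-1 2 out [ 22.   8. 116. -19.  32. 106.]
-1 3 step [ 9. 28. 80. -0. 72. 79.]
-1 3 stepL [ 15.  17. 114. -16.  25.  98.]
-1 3 grip [ 14.  21. 119. -24.  15. 106.]
-1 3 out [ 16.   8. 117. -14.  30.  96.]
-1 -1.5506963267948966 0.165 [ -8.  25.  95.  -0.  60. 170.]
-1 -1.5506963267948966 -0.1 [-34.  31.  84.  -0.  65. 145.]
-1 1.5908963267948966 0.165 [ -8.  25.  95.  -0.  60. -10.]
-1 1.5908963267948966 -0.1 [-34.  31.  84.  -0.  65. -35.]
```

```bash
cat >> rob.py <<'E'
def tip(i):
    y=SLOT[i]; ctrl.command_gripper(0)
    ctrl.goto(*leaning(y,0,[.026,0,.19]))
    c=go(leaning(y,0,[.026,0,.115]),.05,3); p=ctrl.current_tool_pos()
    h=p[2]-.006; st(f"touch {c} h={h:.4f}")
    if not c or not .118<h<.133: print("UNEXPECTED");return False
    h+=.0012
    for t in np.arange(0,.47,.0575):
        if go(leaning(y,t,[.026,0,h]),.08,25): st(f"stopped at {t:.3f}");break
    st("tipped"); go(leaning(y,t,[.03,0,h+.06]),.15); return True
E
python3 - <<'E'
from rob import *
ctrl.command_gripper(0)
p=ctrl.current_tool_pos(); ctrl.move_l([p[0],p[1],.26])
if tip(0):
    p=ctrl.current_tool_pos();ctrl.move_l([p[0]-.08,p[1]-.15,.3])
snap("t1",("side",280,240,92,96,6),("top",138,198,108,80,7))
E
```

```text
touch False h=0.1153 t7.2 tcp [0.5573 0.2641 0.1213] F [ 1.2  0.2 -0.1] w0.005
UNEXPECTED
```

View pics/t10.png

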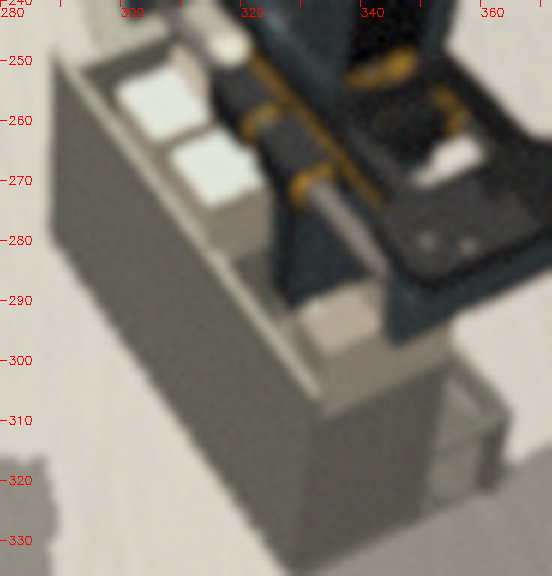

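The side view shows the hand over the slot 1 cassette with no contact, with two dark prongs at raw (303,283) and (348,293). Checking the top view.

View pics/t11.png

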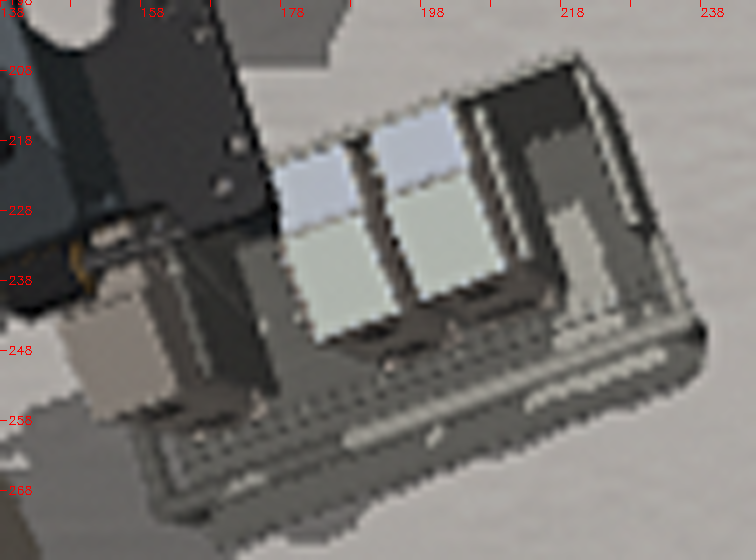

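Run:
```python
from rob import *
from fit import proj
p=ctrl.current_tool_pos();R=ctrl.current_eef_rot()
print(p,R.round(2),ctrl.current_grip_width(),ctrl.current_grasp_force())
for n in("side","top"):
    for d in([0,0,0],[0,0,-.06],[0,.03,-.06],[0,-.03,-.06]): print(n,d,proj(n,p+R@d).round(0))
```

```text
[0.55723379 0.26407897 0.12123683] [[-0.94 -0.34  0.  ]
 [-0.34  0.94  0.  ]
 [-0.    0.   -1.  ]] 0.0027967020100290447 0.0
side [0, 0, 0] [[331. 296.]]
side [0, 0, -0.06] [[334. 277.]]
side [0, 0.03, -0.06] [[342. 288.]]
side [0, -0.03, -0.06] [[326. 268.]]
top [0, 0, 0] [[152. 233.]]
top [0, 0, -0.06] [[144. 230.]]
top [0, 0.03, -0.06] [[131. 234.]]
top [0, -0.03, -0.06] [[157. 225.]]
```

The top view shows only the hand's plate covering slots 1–2, and the prongs don't match the projected TCP, so I'll test what the finger readings mean, clear of everything.

Run:
```python
from rob import *
from fit import proj
p=ctrl.current_tool_pos();ctrl.move_l([p[0],p[1],.23]);ctrl.move_l([.5,.1,.26])
ims=[]
for g in(0,1,.5):
    ctrl.command_gripper(g);print(g,ctrl.current_grip_width());ims.append(ctrl.read_camera("side"))
p=ctrl.current_tool_pos();R=ctrl.current_eef_rot()
c,r=proj("side",p)[0].astype(int);print(c,r)
for d in([0,.0455,0],[0,-.0455,0]): print(proj("side",p+R@d).round())
cv2.imwrite("pics/g.png",np.hstack([crop(i,c-45,r-75,90,110,3) for i in ims]))
```

```text
0 0.00550775993473283
1 1.0030042609623002
0.5 0.5032733244882954
343 195
[[356. 207.]]
[[332. 185.]]
```

View pics/g.png

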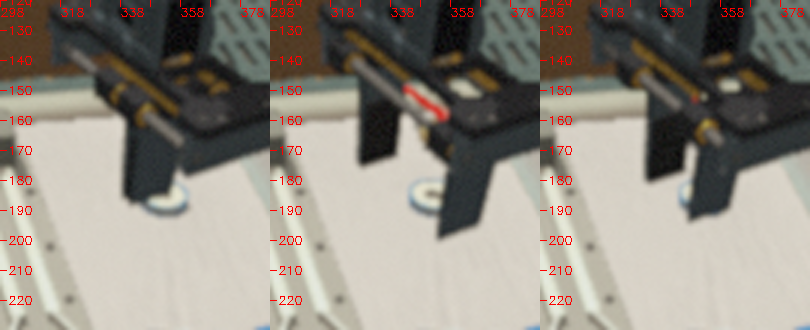

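The shut fingers close properly (panel 1: tips at raw about (338,187)), but they appear some 3 cm above the projected TCP. I'll probe further down on the step with a light contact threshold to find out by touch.

Run:
```python
from rob import *
y=SLOT[0]; ctrl.command_gripper(0)
ctrl.goto(*leaning(y,0,[.026,0,.17])); go(leaning(y,0,[.026,0,.118]),.08,3); st("a")
c=go(leaning(y,0,[.026,0,.08]),.03,3); st(c)
snap("p",("side",280,220,92,96,6))
```

```text
a t14.5 tcp [0.5574 0.2641 0.1244] F [-0.4  0.3 -0.7] w0.002
True t15.3 tcp [0.5575 0.2642 0.1022] F [2.9 1.  8.4] w0.004
```

View pics/p0.png

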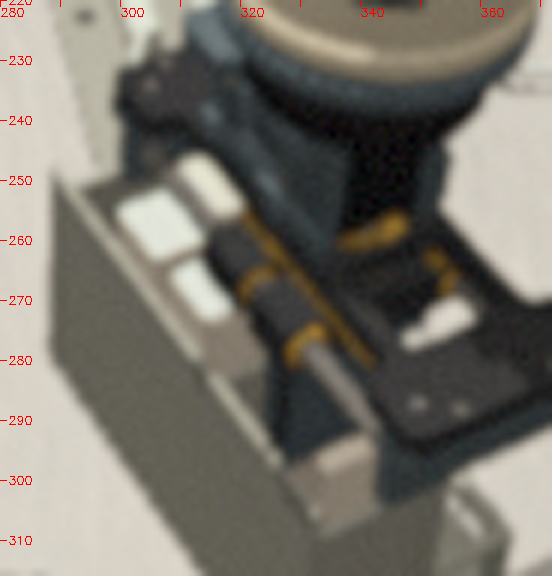

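Contact came at reported z = 0.102 although the step should be at about 0.132. The picture shows the shut fingers' foot standing on the step at about (335,295). I'll touch the bare table once to settle the tool's true length.

Run:
```python
from rob import *
y=SLOT[0]
go(leaning(y,0,[.026,0,.17])); 
R=tool(Rc(RY,0))
ctrl.goto([.42,.06,.1],R); ctrl.move_l([.42,.06,.03],vel=.2,contact_N=4)
c=ctrl.move_l([.42,.06,-.05],vel=.03,contact_N=3);st(c)
from fit import proj
p=ctrl.current_tool_pos()
for n in("side","top"): print(proj(n,p),proj(n,[.42,.06,0]))
c,r=proj("side",[.42,.06,0])[0].astype(int);snap("z",("side",c-40,r-50,80,70,5))
c,r=proj("top",[.42,.06,0])[0].astype(int);snap("zt",("top",c-40,r-40,80,80,5))
ctrl.move_l([.42,.06,.1])
```

```text
True t20.5 tcp [ 0.4202  0.06   -0.0318] F [-0.5  0.5  9.5] w0.005
[[356.77360925 265.94678571]] [[358.30052611 258.17587788]]
[[243.08779013 290.93518365]] [[242.06716403 291.15782932]]
```

View pics/z0.png

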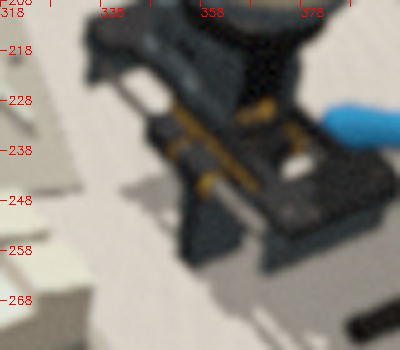

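Contact with the table came at reported z = −0.032, so the real fingertips lie about 31 mm short of the reported TCP. The picture agrees, with the tips at raw about (359,258), which is the table point. One tilted picture will show whether the offset runs along the tool axis or along world z.

Run:
```python
from rob import *
from fit import proj
R=tool(Rc(RY,.47)); ctrl.goto([.44,.06,.08],R)
p=ctrl.current_tool_pos();R=ctrl.current_eef_rot();print(p)
out=[]
for n in("side","top"):
    im=ctrl.read_camera(n); c,r=proj(n,p)[0].astype(int); o=crop(im,c-38,r-50,76,90,5)
    for off,col in((-.0305*R[:,2],(0,0,255)),(np.array([0,0,.0305]),(0,255,0))):
        for dx in(-.016,.016):
            for dy in(-.0135,.0135):
                u=proj(n,p+off+R@[dx,dy,0])[0]; cv2.circle(o,tuple(int(k) for k in ((u-[c-38,r-50]+.5)*5)),3,col,-1)
    out.append(o)
cv2.imwrite("pics/tilt.png",np.hstack(out))
```

```text
Traceback (most recent call last):
bench.MotionError: the arm cannot take that pose within its joint ranges
```

Run:
```python
from rob import *
from fit import proj
R=tool(Rc(RY,.47)); ctrl.goto([.53,.02,.16],R)
p=ctrl.current_tool_pos();R=ctrl.current_eef_rot();print(p)
out=[]
for n in("side","top"):
    im=ctrl.read_camera(n); c,r=proj(n,p)[0].astype(int); o=crop(im,c-38,r-50,76,90,5)
    for off,col in((-.0305*R[:,2],(0,0,255)),(np.array([0,0,.0305]),(0,255,0))):
        for dx in(-.016,.016):
            for dy in(-.0135,.0135):
                u=proj(n,p+off+R@[dx,dy,0])[0]; cv2.circle(o,tuple(int(k) for k in ((u-[c-38,r-50]+.5)*5)),3,col,-1)
    out.append(o)
cv2.imwrite("pics/tilt.png",np.hstack(out))
```

```text
[0.52866243 0.0201969  0.15875384]
```

View pics/tilt.png

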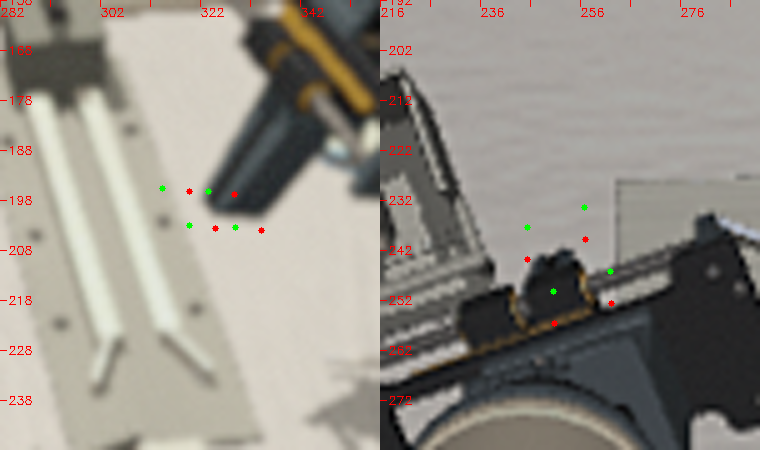

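The tilted picture favours the tool-axis offset: the red marks lie by the fingertips at raw about (328,200), and the green ones are well off to the left. I'll apply a 31 mm correction along the tool axis and tip.

```bash
cat >> rob.py <<'E'
OFF=.0313
def fix(pr): return pr[0]+OFF*pr[1][:,2],pr[1]
def go(pr,vel=.2,c=None): q=fix(pr);return ctrl.move_l(q[0],vel=vel,ori=q[1],contact_N=c)
def jgo(pr): return ctrl.goto(*fix(pr))
def tip_of(): return ctrl.current_tool_pos()-OFF*ctrl.current_eef_rot()[:,2]
def tip(i):
    y=SLOT[i]; ctrl.command_gripper(0)
    jgo(leaning(y,0,[.025,0,.17]))
    c=go(leaning(y,0,[.025,0,.12]),.05,3); h=tip_of()[2]-.006; st(f"touch {c} h={h:.4f}")
    if not c or not .121<h<.134: print("UNEXPECTED");return False
    h+=.002
    for t in np.arange(0,.461,.046):
        if go(leaning(y,t,[.025,0,h]),.1,20): st(f"stopped at {t:.3f}");break
    st("tipped"); go(leaning(y,t,[.03,0,h+.06]),.15); return True
E
python3 - <<'E'
from rob import *
for y in SLOT[0],SLOT[2],SLOT[3]:
  for pr in (leaning(y,.46,[.025,0,.13]),leaning(y,.47,[-.006,0,.095]),leaning(y,.47,[-.006,0,.195])): print(ctrl.ik(*fix(pr)) is None,end=" ")
p=ctrl.current_tool_pos();ctrl.move_l([p[0],p[1],.25])
tip(0)
E
```

```text
False False False False False False False False False touch True h=0.1276 t25.1 tcp [0.5565 0.2638 0.1023] F [3.7 1.4 9.3] w0.005
tipped t27.9 tcp [0.5074 0.2636 0.1169] F [0.7 0.6 0.1] w0.005
```

```bash
cat >> rob.py <<'E'
T=.47
def fetch(i):
    y=SLOT[i]; G=lambda h,ux=-.006,t=T:leaning(y,t,[ux,0,h])
    ctrl.command_gripper(.6); go(G(.19)); 
    if go(G(.095),.1,12): st("HIT on approach"); return False
    ctrl.command_gripper(0); w=ctrl.current_grip_width(); st("grip")
    if not .25<w<.42: print("NO GRIP"); return False
    go(G(.185),.12); st("lifted")
    p,R=G(.185); b=-Rc(RY,0)[:,0]
    ctrl.move_l(fix((p,R))[0]+b*.05+[0,0,.07],vel=.2)
    return True
def land(x=0):
    jgo(inrail(.165,.215,x)); go(inrail(.165,.115,x),.15)
    c=go(inrail(.165,.080,x),.04,5); st(f"landed {c} h={tip_of()[2]-.006:.4f}")
    ctrl.command_gripper(.55); ctrl.sleep(.4)
    go(inrail(.165,.097,x),.1); ctrl.command_gripper(0); st("regrip")
def slide(yt,x=0,h=.098,c=12):
    hit=go(inrail(yt-.012,h,x),.06,c)
    p=tip_of(); l=Rc(UY,0).T@(p-UNIT); st(f"slid hit={hit} local origin y={l[1]-.006:.4f} want {yt:.4f} x={l[0]:.4f}"); return l[1]-.006
E
python3 - <<'E'
from rob import *
if fetch(0): land()
E
```

```text
HIT on approach t30.3 tcp [0.4804 0.2538 0.1079] F [-4.2 -3.5 23.2] w0.601
```

Run:
```python
from rob import *
t=tip_of();print("rack frame",Rc(RY,0).T@(t-RACK)); R=Rc(RY,T);o=rack(-.03,SLOT[0],.006);print("cassette frame",R.T@(t-o)-[.03,0,0])
go(leaning(SLOT[0],T,[-.006,0,.2]));
p=ctrl.current_tool_pos();ctrl.move_l([p[0]-.03,p[1]-.16,p[2]+.1])
u=crop(ctrl.read_camera("side"),290,235,80,95,5);v=crop(ctrl.read_camera("top"),135,200,80,80,5)
cv2.imwrite("pics/l.png",np.hstack([u[:400],v]))
```

```text
rack frame [-0.06298318  0.09739561  0.13580977]
cassette frame [-3.81801235e-03 -8.07572370e-05  1.33081683e-01]
```

View pics/l.png

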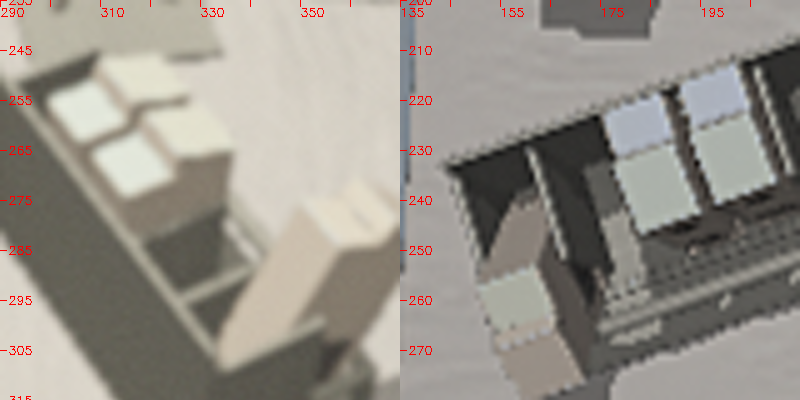

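The picture shows the slot 1 cassette leaning on the bar, with the step's rear edge in the top view at raw (151,257) to (163,252). The miss was my tilt axis: an extrinsic Euler order made the tilt run about world y. I'll fix that and estimate the lean angle from those pixels.

```bash
sed -i 's/from_euler("zy"/from_euler("ZY"/' rob.py
python3 - <<'E'
from rob import *
from fit import proj
for t in(.40,.44,.47,.50,.54):
    f=lambda n,*l:proj(n,leaning(SLOT[0],t,l)[0])[0].round(1)
    print(t,f("top",.03,.015,.128),f("top",.03,-.015,.128),f("top",.006,.015,.128),f("side",.03,-.015,.128),f("side",.03,.015,.128),f("side",.003,.015,.141))
E
```

```text
0.4 [148.7 254.8] [161.3 250.2] [152.8 264.2] [347.9 274.5] [356.1 284. ] [367.6 278.4]
0.44 [149.4 257.1] [162.  252.5] [153.5 266.3] [350.  273.5] [358.3 283. ] [369.6 277.8]
0.47 [150.  258.9] [162.6 254.3] [154.1 268. ] [351.6 272.8] [359.9 282.3] [371.1 277.4]
0.5 [150.5 260.6] [163.2 256. ] [154.8 269.6] [353.2 272.1] [361.5 281.6] [372.6 277. ]
0.54 [151.3 263. ] [164.  258.4] [155.6 271.8] [355.2 271.4] [363.6 280.8] [374.5 276.5]
```

```bash
sed -i 's/^T=.47/T=.447/' rob.py
python3 - <<'E'
from rob import *
if fetch(0): land()
E
```

```text
grip t35.2 tcp [0.499  0.2429 0.074 ] F [-1.1  0.3  2.8] w0.326
lifted t36.1 tcp [0.4623 0.2296 0.1545] F [ 0.3  0.  -0.9] w0.328
landed True h=0.0957 t39.4 tcp [ 0.5292 -0.0188  0.0704] F [ 0.7  0.1 -2.3] w0.326
regrip t41.0 tcp [ 0.5294 -0.0188  0.0717] F [ 0.  -0.5  0.7] w0.330
```

Run:
```python
from rob import *
go(inrail(.165,.098),.05); slide(-.1)
```

```text
slid hit=True local origin y=-0.1001 want -0.1000 x=0.0003 t45.1 tcp [ 0.5351 -0.2838  0.0725] F [ 1.7  0.2 -0.3] w0.329
```

```bash
cat >> rob.py <<'E'
def release(yt):
    go(inrail(yt,.097),.05); ctrl.command_gripper(.55); go(inrail(yt,.16),.2); go(inrail(yt,.24),.25)
def full(i,yt):
    if not tip(i): return False
    if not fetch(i): return False
    land(); go(inrail(.165,.098),.05)
    y=slide(yt)
    if abs(y-yt)<.005: release(yt); return True
    return False
E
python3 - <<'E'
from rob import *
release(-.1); print(tip(2)) and 0
E
```

```text
touch True h=0.1282 t50.2 tcp [0.5831 0.1926 0.1029] F [2.7 2.3 8.3] w0.008
tipped t52.9 tcp [0.5355 0.1755 0.1188] F [ 1.  -0.1 -0.3] w0.003
True
```

Run:
```python
from rob import *
if fetch(2):
    land(); go(inrail(.165,.098),.05); y=slide(-.04)
    if abs(y+.04)<.005: release(-.04)
```

```text
grip t56.3 tcp [0.525  0.1715 0.074 ] F [0.3 0.1 1.7] w0.325
lifted t57.2 tcp [0.4882 0.1582 0.1545] F [-0.1  0.8 -2. ] w0.329
landed True h=0.0964 t60.8 tcp [ 0.5295 -0.0189  0.0711] F [-0.2  0.1 -2.5] w0.328
regrip t62.4 tcp [ 0.5295 -0.0188  0.0717] F [ 0.1  0.2 -0.8] w0.324
slid hit=True local origin y=-0.0379 want -0.0400 x=0.0002 t65.6 tcp [ 0.5338 -0.2216  0.0725] F [3.1 3.4 0.1] w0.330
```

Run:
```python
from rob import *
if tip(3) and fetch(3):
    land(); go(inrail(.165,.098),.05); y=slide(.02,c=18)
    if abs(y-.02)<.006: release(y)
for n in("side","top"): cv2.imwrite(f"pics/f_{n}.png",ctrl.read_camera(n))
```

```text
touch True h=0.1275 t70.4 tcp [0.5959 0.1567 0.1022] F [ 3.4  1.1 10. ] w0.004
tipped t73.2 tcp [0.5488 0.1399 0.1183] F [ 1.1 -0.2 -0. ] w0.008
grip t76.5 tcp [0.538  0.1357 0.074 ] F [ 0.3 -0.8  3. ] w0.325
lifted t77.5 tcp [0.5012 0.1225 0.1544] F [-0.2  0.8 -2.5] w0.326
landed True h=0.0959 t81.2 tcp [ 0.5294 -0.019   0.0706] F [-0.8  0.2 -2.3] w0.328
regrip t82.8 tcp [ 0.5294 -0.0188  0.0717] F [ 0.1  0.2 -0.2] w0.327
slid hit=True local origin y=0.0218 want 0.0200 x=0.0001 t85.1 tcp [ 0.5325 -0.162   0.0726] F [3.2 5.3 1.6] w0.329
```

Run:
```python
from rob import *
ctrl.command_gripper(0); go(inrail(.10,.24)); go(inrail(.10,.05))
c=go(inrail(.05,.05),.04,15); p=tip_of();st((c,"rear face y",(Rc(UY,0).T@(p-UNIT))[1]-.016))
go(inrail(.10,.06)); go(inrail(.10,.24)); ctrl.goto([.45,.15,.35],tool(Rc(IY,0)))
u=crop(ctrl.read_camera("side"),265,110,100,140,4);v=crop(ctrl.read_camera("top"),255,190,190,90,2)
w=crop(ctrl.read_camera("side"),270,235,95,95,4)
o=np.zeros((600,790,3),np.uint8);o[:560,:400]=u;o[:180,405:785]=v;o[190:570,405:785]=w
cv2.imwrite("pics/m.png",o)
```

```text
(True, 'rear face y', np.float64(0.05694224701585915)) t90.2 tcp [ 0.5314 -0.1168  0.025 ] F [-0.2  9.5 11.8] w0.006
```

View pics/m.png

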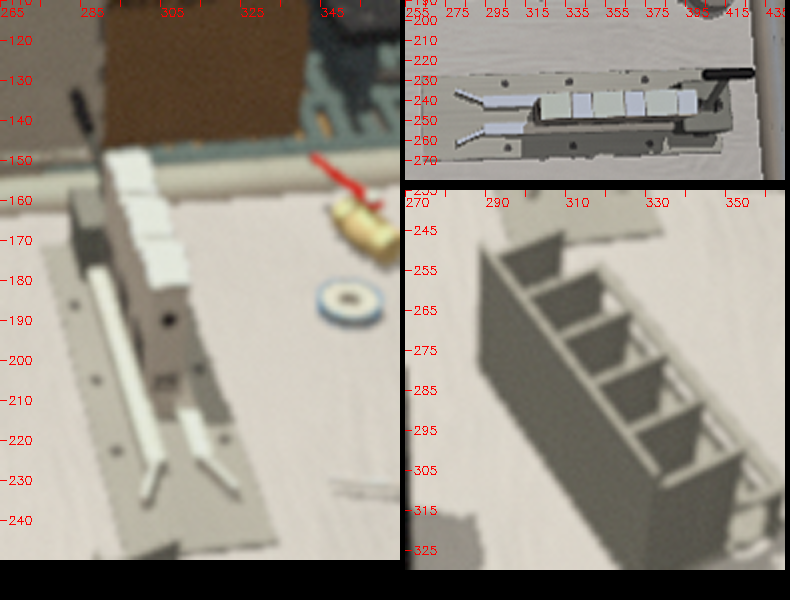

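The picture shows the rack empty and all three cassettes upright in a contiguous row against the housing, with the last spine at top raw about (322,245). I'll check the edge columns numerically against prediction, and the lever's geometry too.

Run:
```python
from rob import *
from fit import proj
im=cv2.cvtColor(ctrl.read_camera("top"),cv2.COLOR_BGR2GRAY).astype(int)
for y in(.05,.057): print(y,proj("top",unit(0,y,.135-.0035)))
r0=int(round(proj("top",unit(0,.0,.14))[0][1]))
print(r0,im[r0-2:r0+3,312:402].mean(0).round().astype(int).tolist())
for y in(-.1,-.04,.02): print(y,[proj("top",unit(0,y+d,z-.0035))[0][0].round(1) for d,z in((.03,.135),(-.003,.147),(-.03,.134))])
from fit import tri,px
C=lambda l:px((255,215),4,l)
print("ends top->",C([595,48]),C([700,45]))
print("bar local",Rc(UY,0).T@(np.array([.5635,-.3512,.1573])-UNIT))
```

```text
0.05 [[323.48200527 242.21205047]]
0.057 [[320.48129689 242.29345497]]
241 [163, 163, 163, 162, 164, 166, 170, 129, 102, 54, 89, 178, 183, 179, 179, 179, 179, 179, 179, 179, 180, 180, 180, 180, 183, 170, 132, 178, 185, 183, 182, 182, 182, 182, 184, 188, 131, 174, 182, 180, 180, 180, 180, 180, 180, 180, 179, 180, 180, 180, 181, 184, 139, 163, 182, 183, 182, 182, 182, 182, 182, 184, 180, 157, 177, 181, 180, 180, 179, 179, 180, 180, 179, 180, 179, 179, 179, 181, 185, 134, 175, 183, 181, 181, 181, 181, 181, 183, 197, 90]
-0.1 [np.float64(374.9), np.float64(390.3), np.float64(400.4)]
-0.04 [np.float64(349.2), np.float64(364.3), np.float64(374.8)]
0.02 [np.float64(323.5), np.float64(338.3), np.float64(349.1)]
ends top-> [403.375 226.625] [429.625 225.875]
bar local [ 0.0273499  -0.16198242  0.1573    ]
```

All three sit within about 2 mm of home. Now the lever, hooked from behind, off-centre on the far side of the rod.

Run:
```python
from rob import *
R=tool(Rc(IY,0)); ctrl.command_gripper(0)
def L(phi,dx=0,dz=0):
    a=.3-phi; return unit(.09*np.sin(a)+.0205+dx,-.186,.071+.09*np.cos(a)-.013+dz),R
jgo(L(0,.02,.12)); print("down hit",go(L(0,.02),.15,6))
for phi in(0,.2,.4,.6,.8):
    print(phi,go(L(phi),.08,15),ctrl.current_contact_force().round(1))
c=go(L(.98,-.004),.03,14); ctrl.sleep(.15); st(c); print("local",Rc(UY,0).T@(tip_of()-UNIT),"at stop expected",Rc(UY,0).T@(L(.9)[0]-UNIT))
```

```text
down hit False
0 False [-0.7 -0.6  0.6]
0.2 False [ 3.5 -0.1  4.5]
0.4 False [ 4.  -1.5  3.6]
0.6 False [ 5.2 -1.6  1.2]
0.8 False [ 7.1 -1.1  1. ]
True t98.7 tcp [ 0.5052 -0.377   0.1004] F [7.  1.9 6.9] w0.005
local [-0.03159824 -0.18656521  0.13171673] at stop expected [-0.03031782 -0.186       0.13228021]
```

Run:
```python
from rob import *
R=tool(Rc(IY,0))
def L(phi,dx=0,dz=0):
    a=.3-phi; return unit(.09*np.sin(a)+.0205+dx,-.186,.071+.09*np.cos(a)-.013+dz),R
print(go(L(.95,-.006),.02,20)); ctrl.sleep(.1); st("stop")
for phi in(.8,.5,.2,0): go(L(phi),.12)
print(ctrl.current_contact_force().round(1))
go(L(0,.02),.1); go(L(0,.02,.12),.2); print(ctrl.current_contact_force().round(1))
jgo((unit(-.1,.15,.3),R)); ctrl.sleep(.5)
from fit import proj
a=ctrl.read_camera("top"); b=cv2.imread("pics/top0.png"); b=cv2.resize(b,(560,420),interpolation=cv2.INTER_AREA)
d=cv2.absdiff(a,b).max(2); print("lever diff",(d[218:234,398:436]>50).sum())
cas=cv2.imread("pics/f_top.png"); g=cv2.cvtColor(a,6).astype(int); print(g[239:244,312:402].mean(0).round().astype(int).tolist())
# bystanders
for n,(c,r,w,h) in dict(jug=(322,128,42,60),cup=(238,148,36,32),tamper=(276,156,28,34),can=(180,114,46,58)).items(): print(n,(d[r:r+h,c:c+w]>50).sum())
```

```text
True
stop t99.0 tcp [ 0.5054 -0.3771  0.1005] F [8.2 1.8 5.9] w0.004
[-0.2  1.1 -1.1]
[ 0.1 -0.  -0.7]
lever diff 0
[157, 156, 156, 156, 157, 159, 163, 125, 98, 52, 86, 171, 176, 173, 172, 172, 172, 172, 172, 172, 172, 172, 172, 173, 175, 163, 127, 170, 177, 175, 175, 175, 175, 175, 176, 180, 126, 166, 175, 173, 173, 172, 172, 173, 172, 172, 172, 172, 172, 173, 173, 177, 133, 156, 175, 175, 175, 174, 174, 175, 175, 175, 173, 151, 169, 173, 172, 172, 172, 172, 172, 172, 172, 172, 172, 172, 172, 173, 177, 128, 168, 176, 174, 174, 173, 174, 174, 177, 188, 87]
jug 0
cup 0
tamper 0
can 0
```

```bash
python3 -c "
from bench import ctrl
print(ctrl.sign_off(),ctrl.current_t())"
```

```text
the job is handed in; nothing more can be done
the job is handed in; nothing more can be done
```

The job is handed in: all three cassettes present (slots 1, 3 and 4) were tipped out and stand in the rail within about 2 mm of home, the lever was swung to its stop and returned to rest, and no bystander moved in the final picture check; the verdict itself was not shown to me.

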